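Put the dough stamp away and click the stamp case shut

ROBOT

A 6-joint arm with a two-finger parallel gripper is mounted at the origin on the work surface. World frame = base frame: x ahead of the robot, y to its left, z up, the work surface at z = 0. Lengths are in mm, angles in degrees, forces in N, time in s.
With the tool pointing down it reaches from about 350 to 850 mm from the base axis. Payload 8.1 kg.
Tool frame: the origin (TCP) lies at the very end of the fingers, on their centre line; the grasp point (between the pads) lies 19 mm behind it; z points along the fingers, y is the direction in which the jaws open and shut (so a half turn about z gives the same grasp; the last joint's range is limited). The gripper opens to 85 mm and grips with 20 to 120 N. Pads are 22 mm wide; open, the fingers measure 114 mm over their backs; the gripper's body (76 mm by 85 mm) begins 54 mm behind the grasp point. The pads swing forward as they close: fully open they stand 13 mm farther back than shut.
Start: joints at [-71.299, 7.471, 85.268, -0, 87.261, -4.893], TCP at [240.176, -549.837, 231.292] pointing down, gripper open.
Joint ranges: [-169.43, 169.43], [-51.17, 129.36], [1.28, 143.12], [-76.62, 256.62], [0, 156.53], [-152.29, 152.29]. Speed limits (degrees/s): [136.94, 136.94, 159.86, 180, 180, 180].

INTERFACE

Orientations are given as [roll, pitch, yaw] about the fixed x, y, z axes, in that order (R = Rz(yaw) Ry(pitch) Rx(roll)).
In Python, from bench import r gives the robot as it stands.
- The arm moves only by the shell command python3 -m jog 'ROWS' [OPENING] [FORCE]. ROWS is JSON, a list of rows, each a list of 6 numbers: the shift along the tool's x, y, z normalised to -1 to 1, where 1 is 0.25 m, then the turn, a rotation vector about the tool's x, y, z normalised to -1 to 1, where 1 is pi rad. In form: [[x, y, z, ax, ay, az], ...]. A call has 1 to 10 rows; each row is the pose to reach, as a shift and turn from the pose commanded when the call began, along the tool's axes at that moment, turning the shorter way round; what a row does not reach only later rows make up. A row lasts 1/10 s, in which the tool goes at most 50 mm and 8.59 degrees, less where a joint would pass 70% of its speed; a pose out of reach is approached as far as the arm can. A call with a number of a shift or a turn outside -1 to 1 is refused whole. A call with a gripper value outside its range is refused whole. OPENING is the opening, from 0 (shut) to 1 (fully open), set as the call begins (- or left out, the last holds). The fingers move at their own pace and stop on an object; FORCE is the grip in N (left out, the last holds). Time passes only in rows, so rows that repeat a pose let the fingers close. It gives the time, the measured TCP pose, the force and the opening at its end, in the units of the state.
- r.sense(): the state, without advancing time (a new reading comes with each control period).
- r.snapshot(name): name is "side" or "top"; returns a dict with "pixels" (480x640x3 uint8, red, green, blue), "intrinsics" (3x3 intrinsics, pixels), "extrinsics" (4x4, takes a point from camera to world coordinates). Camera axes: x right, y down, z forward; pixel columns grow to the right and rows downward; lengths in mm; the calibration is good to about 2 mm. A picture is of the moment at which its call begins. There is no depth.
- r.hand_in(): hands the job in, once; it reports no verdict.
The state is a dict: "time": time; "joint_pos": joint angles; "qd": joint speeds; "joint_efforts": joint torques, N m; "tool_pos": TCP position; "tcp_rot": TCP orientation; "ft_force": force on the tool from outside, world axes, zero at the start; "wrist_torque": the same for the moment, N m; "finger_gap": finger opening in mm.
Only numpy, scipy, OpenCV 4.12 (cv2) and the standard library are available. Lean on these libraries where they do the work, as an engineer would, in place of code of your own. Each camera call takes 0.05 s, during which the arm holds its last target.

TASK

Put the dough stamp that stands out on the table into the empty middle well of the stamp case, upright and fully home, and let go of it. Then swing the case's sprung cover over and press its free edge down gently, until the spring catch clicks and the cover stays shut by itself; never push on the cover with more than 17 N (about 1.7 kilos), and leave the other two stamps, the shaker and the ring cutter where they stand.

Things in the scene. Friction and masses are not known exactly. Their poses are not given: they have to be found in the camera images.
- stamp: The dough stamp to put away, standing loose on the table to the robot's right: aluminium disc 44 mm across and 14 mm high, above it a wooden neck 16 mm across up to 26 mm, then a wooden grip 24 mm across from 26 to 54 mm (its top). About 90 g. Origin: centre of its underside, z up its axis.
- case: Stamp case, fixed: low white plastic tray 120 mm along its x, 190 mm along its y, walls 34 mm high, 3 mm thick; grey insert (top 19 mm above the table) with three round wells in a row along y. The cover is hinged on the +x wall, which faces the robot's left give or take 20 degrees. Origin: centre of its underside on the table, z up.
- well (a point): Centre of the floor of the empty middle well, 9 mm above the table, at the case's own x = y = 0, axes as the case. The well is 46.5 mm across and 10 mm deep; a stamp standing home has its origin at this point.
- lid (a joint): Angle of the cover (rad): 0 shut, grows as it opens; 1.75 to 1.95 at the start (standing open, leaning outwards). Turns about the line through lid_hinge along the case's y. A hinge spring (0.3 N m nearly shut, less as it opens) opens it again unless the catch holds it, so push it all the way round. When caught it rests between -0.06 and 0.06. Mass 150 g.
- lid_hinge (a point): Middle of the hinge line: in the case's frame x = +62 mm, y = 0, 36 mm above the table. Fixed to the cover. The cover is a hollow white plastic lid, 130 mm by 200 mm, its flat top 4 mm thick, outer face 36 mm from the hinge line, skirts about 38 mm deep; a tongue 40 mm wide hangs from the middle of its free edge to the catch.
- lid_edge (a point): The place to press: on the cover's outer face, middle of its width, 115 mm from the hinge line, 12 mm in from the free edge (shut: x = -53, y = 0, z = 72 mm in the case's frame). Axes of the cover: y along the hinge, z out of the outer face. Pressed here the push rises to 9 to 14 N, then drops by several newtons at the click; the hard stop is about 2 mm farther. Nearer the hinge needs more.
- stamp_b: Stamp like the loose one, in the outer well at the case's +y end, 58 mm from the middle well. Leave it standing. Origin: centre of its underside.
- stamp_c: Stamp like the loose one, in the outer well at the case's -y end, 58 mm from the middle well. Leave it standing. Origin: centre of its underside.
- shaker: Bystander: aluminium sugar shaker, 52 mm across, 80 mm high, standing loose near the stamp. Origin: centre of its underside.
- cutter: Bystander: steel ring cutter, 68 mm across, 45 mm high, standing loose near the stamp. Origin: centre of its underside.
- catch_spot (a point): Middle of the outside of the case's -x wall (x = -60 mm, y = 0, 39 mm above the table), where the spring catch sits in a housing that stands out 22 mm and is 50 mm high. Fixed to the case, axes as the case. The catch's true height, and with it a hard stop for the cover, differs by up to 7 mm up or down from start to start and is not shown by this point: feel for it.
Not all that is in view belongs to the job. Leave any orange or red look-alike of the stamp alone.

How it is judged (in metres and radians):
On the way, in this order (a step that is already met when the one before it is completed fails the run):
1. the stamp stands fully home in the middle well and is let go (horizontal distance between stamp and well below 0.004 m and z of stamp in the frame of well below 0.003 m and angle between stamp's own z axis and vertical below 0.08 rad and contact force between the fingers and stamp below 0.1 N), for 0.2 s.
2. the cover is pressed down past its catch (value of joint lid below 0.07 rad), for 0.2 s.
At the end, for the whole second after the job is handed in: The stamp stands at rest in the middle well (within 4 mm sideways, 3 mm of the well's floor, upright within 0.08 rad), and the cover stays shut by its catch (lid angle under 0.07 rad, at rest) (value of joint lid below 0.07 rad and velocity of joint lid between -0.05 and 0.05 rad/s and horizontal distance between stamp and well below 0.004 m and z of stamp in the frame of well below 0.003 m and angle between stamp's own z axis and vertical below 0.08 rad and linear speed of stamp below 0.02 m/s); the robot touches nothing.
It fails at once if the robot pushes on the cover with more than 17 N (contact force between any of the fingers, the arm and lid above 17 N).
It fails at once if a stamp in an outer well is knocked over or out (distance of any of stamp_b, stamp_c from where it was at the start of the episode above 0.015 m).
It fails at once if the shaker or the ring cutter is shoved (distance of any of shaker, cutter from where it was at the start of the episode above 0.03 m).
It also fails if it takes over 72 s, if anything falls off the work surface, if the arm or the gripper's body presses on something with over 40 N, if the wrist force passes 120 N, or if a joint passes its speed limit or range.

## Working session

There is one attempt and no reset: what is moved stays moved. The work goes in short steps, Python scripts to look and compute and a shell command to move; the robot and the scene stay as the last step left them, time stands still between calls to the robot, and variables do not carry over. Pictures are saved under pics/ and viewed, and the job is handed in when it is done.

```bash
mkdir -p pics; ls; python3 - <<'E'
from bench import r
import cv2
for n in("side","top"):
    s=r.snapshot(n); cv2.imwrite(f"pics/{n}0.png",s["pixels"][:,:,::-1]); print(n,s["intrinsics"],s["extrinsics"].round(4) if hasattr(s["extrinsics"],'round') else s["extrinsics"])
print(r.sense())
E
```

```text
pics
side [[546.68074959   0.         327.10033365]
 [  0.         546.68074959 229.54650731]
 [  0.           0.           1.        ]] [[-9.987000e-01 -4.480000e-02  2.390000e-02  4.410769e+02]
 [-4.870000e-02  7.148000e-01 -6.977000e-01  4.574030e+02]
 [ 1.420000e-02 -6.979000e-01 -7.160000e-01  6.697005e+02]
 [ 0.000000e+00  0.000000e+00  0.000000e+00  1.000000e+00]]
top [[573.56403938   0.         322.38087229]
 [  0.         573.56403938 244.31043686]
 [  0.           0.           1.        ]] [[-7.180000e-02 -9.768000e-01  2.015000e-01  2.908777e+02]
 [-9.974000e-01  7.130000e-02 -9.700000e-03 -1.081654e+02]
 [-4.900000e-03 -2.017000e-01 -9.794000e-01  9.197990e+02]
 [ 0.000000e+00  0.000000e+00  0.000000e+00  1.000000e+00]]
{'time': 0.1, 'joint_pos': array([-7.12977317e+01,  7.51202048e+00,  8.53245885e+01,  1.96752232e-03,
        8.72613252e+01, -4.89218427e+00]), 'qd': array([ 0.01950493, -0.07539247, -0.14322942, -0.00103435, -0.01536242,
       -0.0157512 ]), 'joint_efforts': array([ 1.17552798e-03, -5.70952070e+01, -5.01943016e+01, -2.92427139e-04,
        8.04346637e-03, -7.32440617e-05]), 'tool_pos': array([ 240.03416266, -549.34351326,  230.321565  ]), 'tcp_rot': array([-1.79902590e+02, -1.03098764e-02,  2.35943481e+01]), 'ft_force': array([0.16673666, 0.30478226, 0.32207179]), 'wrist_torque': array([0.02848565, 0.02046868, 0.00253643]), 'finger_gap': 85.49368879543}
```

View pics/side0.png

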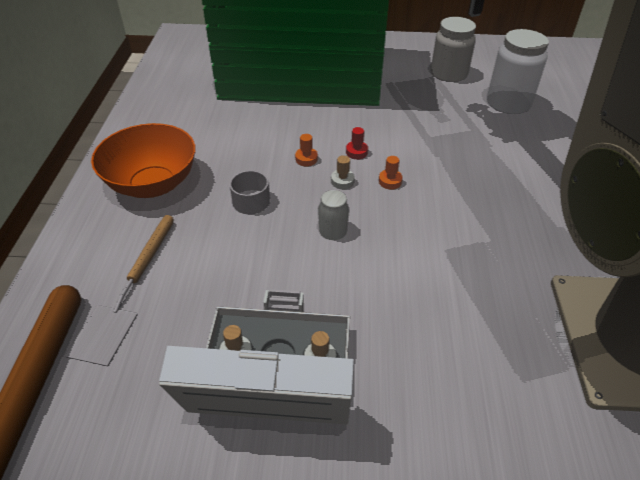

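View pics/top0.png

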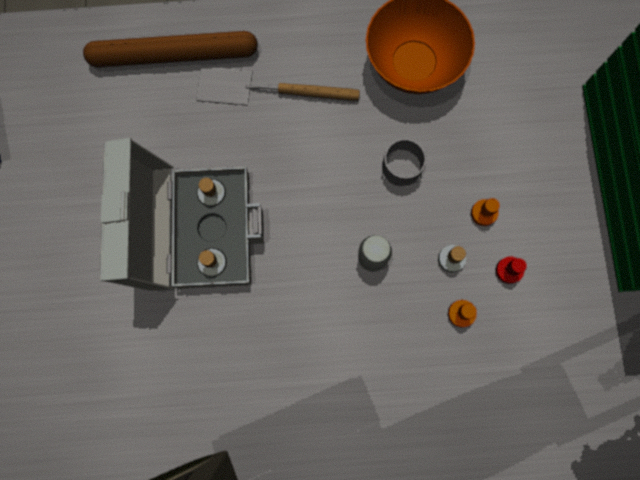

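Candidates for the stamp, as top-view / side-view pixels:
- Silver disc with wooden grip: (453,258) / (342,172).
- Orange look-alikes: (486,210) / (306,150) and (463,313) / (391,172).
- Red look-alike: (511,268) / (357,143).
- Two silver stamps in the outer wells: (209,190) and (209,260).

I choose the free-standing silver and wood one. The shaker is at top (375,252) and the ring cutter at (404,163). I'll check the choice in crops.

```bash
python3 - <<'E'
import cv2,numpy as np
t=cv2.imread("pics/top0.png"); s=cv2.imread("pics/side0.png")
cv2.imwrite("pics/c1.png",np.hstack([cv2.resize(t[220:300,400:500],(500,400),interpolation=cv2.INTER_CUBIC),cv2.resize(s[145:195,320:365],(300,400),interpolation=cv2.INTER_CUBIC)]))
cv2.imwrite("pics/c2.png",cv2.resize(t[130:300,95:275],(720,680)[:2] if 0 else (635,600),interpolation=cv2.INTER_CUBIC))
cv2.imwrite("pics/c3.png",cv2.resize(s[280:430,150:370],(800,545),interpolation=cv2.INTER_CUBIC))
E
```

```text
(no output)
```

View pics/c1.png

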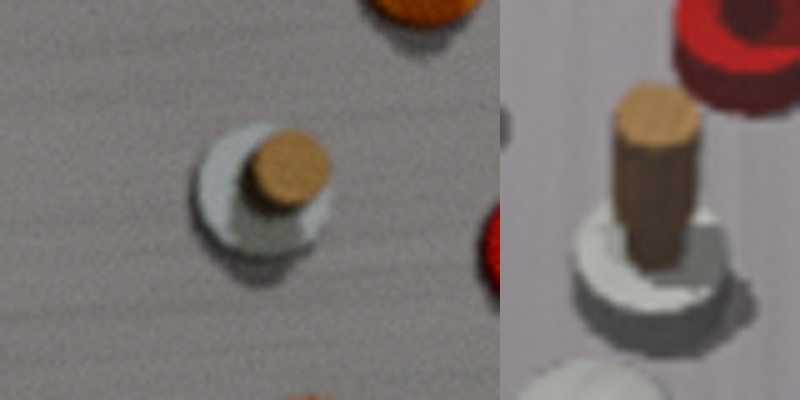

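View pics/c2.png

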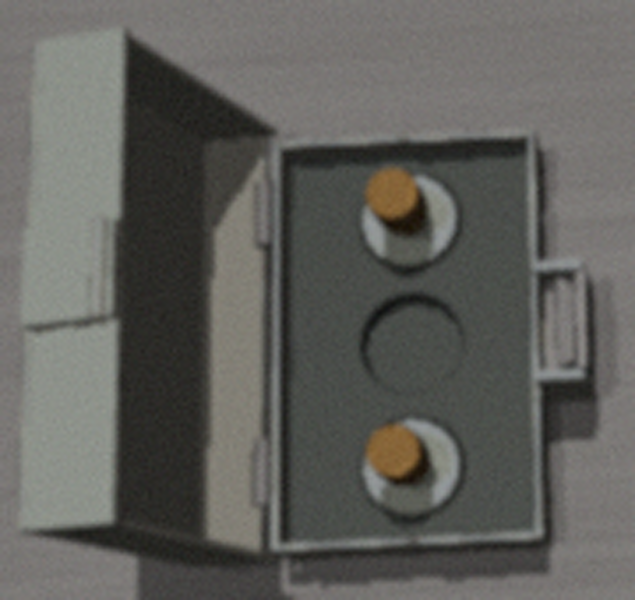

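View pics/c3.png

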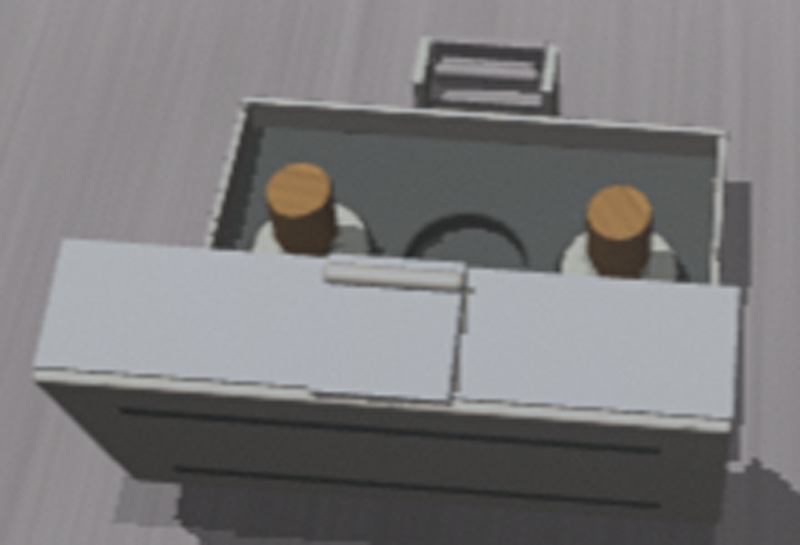

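The crops confirm the choice: a silver disc with a wooden grip, its grip top at about (458,253) in the top view. The middle well is empty at about top (212,226). Next I'll measure with both cameras.

```bash
cat > h.py <<'E'
import numpy as np,cv2
from bench import r
def ray(s,px,z):
    K=np.array(s["intrinsics"]);E=np.array(s["extrinsics"])
    d=E[:3,:3]@np.linalg.solve(K,[px[0],px[1],1.]);o=E[:3,3]
    return o+d*(z-o[2])/d[2]
def proj(s,p):
    K=np.array(s["intrinsics"]);E=np.array(s["extrinsics"])
    c=E[:3,:3].T@(np.array(p,float)-E[:3,3]);u=K@c;return u[:2]/u[2]
def tri(ss,pxs):
    A=[];b=[]
    for s,p in zip(ss,pxs):
        E=np.array(s["extrinsics"]);d=E[:3,:3]@np.linalg.solve(np.array(s["intrinsics"]),[p[0],p[1],1.]);d/=np.linalg.norm(d)
        P=np.eye(3)-np.outer(d,d);A.append(P);b.append(P@E[:3,3])
    return np.linalg.lstsq(np.vstack(A),np.hstack(b),rcond=None)[0]
E
python3 - <<'E'
from h import *
S=r.snapshot("side");T=r.snapshot("top")
def blob(s,win,vmin):
    im=s["pixels"][:,:,::-1].copy();x0,y0,x1,y1=win
    h=cv2.cvtColor(im,cv2.COLOR_BGR2HSV)[y0:y1,x0:x1].astype(int)
    m=((h[...,0]>8)&(h[...,0]<25)&(h[...,1]>70)&(h[...,2]>vmin)).astype(np.uint8)
    n,l,st,c=cv2.connectedComponentsWithStats(m);i=1+np.argmax(st[1:,4]);return c[i]+[x0,y0],st[i]
for nm,wt,ws,z in(("stamp",(445,240,470,270),(330,150,356,185),54),("b",(195,170,225,205),(220,318,245,352),63),("c",(195,245,225,275),(308,325,332,355),63)):
    a,sa=blob(T,wt,110);b,sb=blob(S,ws,130)
    print(nm,a,sa[2:],b,sb[2:],"top",ray(T,a,z)[:2].round(1),"side",ray(S,b,z)[:2].round(1),"tri",tri((T,S),(a,b)).round(1))
f=lambda x,y:(95+(x+.5)/3.528-.5,130+(y+.5)/3.529-.5)
print("rim corners",[ray(T,f(*p),34)[:2].round(1) for p in((533,137),(543,540),(272,145),(277,549))])
print("well",ray(T,f(413,344),19)[:2])
g=lambda x,y:(95+(x+.5)/3.528-.5,130+(y+.5)/3.529-.5)
sg=lambda x,y:(150+(x+.5)/3.636-.5,280+(y+.5)/3.633-.5)
# lid corners: outer-face free edge / skirt free edge
for a,b in(((37,42),(736,418)),((22,527),(35,368)),((125,32),(740,288)),((118,525),(62,240))):pass
pr=[((125,32),(740,288)),((118,525),(62,240)),((37,42),(728,418)),((22,527),(37,370))]
for a,b in pr:
    print(tri((T,S),(g(*a),sg(*b))).round(1))
for nm,at,as_,z in(("shaker top",(377,247),(333,200),75),("cutter top",(406,160),(250,183),45),("shakerT",(377,247),(333,200),80)):
    print(nm,ray(T,at,z)[:2].round(0),ray(S,as_,z)[:2].round(0))
print(r.sense()["time"])
E
```

```text
stamp [458.35403727 252.67701863] [ 14  14 161] [343.22972973 158.89189189] [13  7 74] top [ 440.8 -323.9] side [ 441.3 -321.8] tri [ 441.2 -324.4   51.9]
b [205.53061224 184.14965986] [ 14  13 147] [231.54347826 331.625     ] [ 16  14 184] top [576.1  58.4] side [576.9  60.2] tri [577.2  58.8  60.7]
c [205.75796178 257.13375796] [ 14  15 157] [319.85340314 337.93717277] [ 17  15 191] top [460.3  61.6] side [461.1  63.2] tri [460.9  61.9  61. ]
rim corners [array([607.5,  -1.9]), array([420.7,   2.1]), array([612.5, 118. ]), array([425.3, 119.4])]
well [517.53593248  59.19396597]
[499.3 148.4 240.4]
[509.9 161.1 193.2]
[501.4 182.4 235.2]
[510.1 197.7 189.6]
shaker top [ 455. -198.] [ 455. -189.]
cutter top [ 599. -261.] [ 601. -256.]
shakerT [ 454. -197.] [ 455. -183.]
0.2
```

```bash
python3 -m jog '[[0.14,-0.06,0.05,0,0,0.05],[0.28,-0.12,0.1,0,0,0.1],[0.42,-0.18,0.15,0,0,0.14],[0.55,-0.25,0.2,0,0,0.14],[0.55,-0.25,0.2,0,0,0.14]]' 0.65 40
cat >> h.py <<'E'
from scipy.spatial.transform import Rotation as R
def delta(tgt,rpy=None,ft=True):
    s=r.sense();M=R.from_euler("xyz",s["tcp_rot"],degrees=True)
    d=M.inv().apply(np.array(tgt)-s["tool_pos"])/250
    a=np.zeros(3) if rpy is None else (M.inv()*R.from_euler("xyz",rpy,degrees=True)).as_rotvec()/np.pi
    print("t",round(s["time"],2),"pos",s["tool_pos"].round(1),"rpy",s["tcp_rot"].round(2),"F",s["ft_force"].round(1),"gap",round(s["finger_gap"],1),"ROW",np.r_[d,a].round(4).tolist())
E
python3 -c "
from h import *
delta([441,-323,110],[180,0,-1.6])"
```

```text
time: 0.7
tool_pos: [342.9, -433.1, 178.7]
tcp_rot: [-179.7, 0.1, -1.4]
ft_force: [-0.6, -0.4, -0.4]
finger_gap: 55.7
t 0.7 pos [ 342.9 -433.1  178.7] rpy [-1.7974e+02  8.0000e-02 -1.3900e+00] F [-0.6 -0.4 -0.4] gap 55.7 ROW [0.3819, -0.4487, 0.2765, -0.0015, 0.0004, 0.0012]
```

```bash
python3 -m jog '[[0.12,-0.14,0.09,0,0,0],[0.25,-0.29,0.18,0,0,0],[0.36,-0.42,0.26,0,0,0],[0.382,-0.449,0.277,0,0,0],[0.382,-0.449,0.277,0,0,0],[0.382,-0.449,0.277,0,0,0]]'
python3 -c "
from h import *
delta([441,-323,23],[180,0,-1.6])
s=r.snapshot('side');cv2.imwrite('pics/s1.png',s['pixels'][100:260,220:440,::-1].repeat(3,0).repeat(3,1))"
```

```text
time: 1.3
tool_pos: [439.5, -329.2, 112.8]
tcp_rot: [179.9, -0.0, -1.6]
ft_force: [-0.7, -0.4, 0.0]
finger_gap: 55.5
t 1.3 pos [ 439.5 -329.2  112.8] rpy [ 1.7993e+02 -1.0000e-02 -1.5900e+00] F [-0.7 -0.4  0. ] gap 55.5 ROW [0.0051, -0.0254, 0.3592, 0.0004, -0.0001, 0.0001]
```

View pics/s1.png

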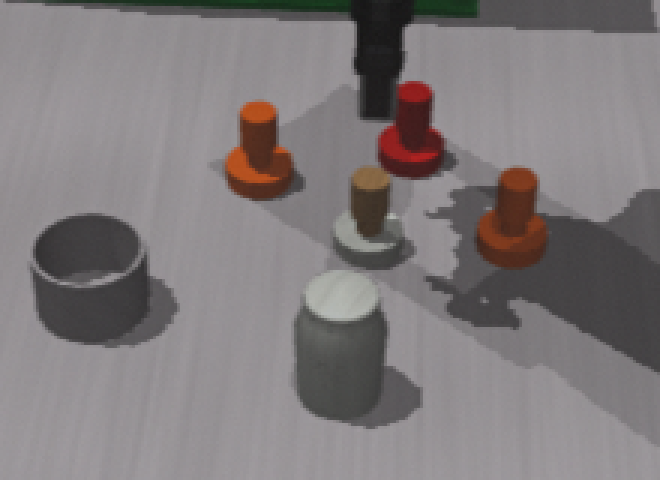

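The silver stamp is below the gripper at crop (368,220), with red just behind it and an orange one on each side. All have clearance.

```bash
python3 -m jog '[[0,0,0,0,0,0],[0,0,0,0,0,0]]'
python3 -c "
from h import *
delta([441,-323,23],[180,0,-1.6])"
```

```text
time: 1.55
tool_pos: [439.4, -329.5, 112.9]
tcp_rot: [179.9, -0.1, -1.7]
ft_force: [-0.3, -0.6, -1.0]
finger_gap: 55.3
t 1.55 pos [ 439.4 -329.5  112.9] rpy [ 1.7994e+02 -6.0000e-02 -1.7100e+00] F [-0.3 -0.6 -1. ] gap 55.3 ROW [0.0052, -0.0265, 0.3597, 0.0003, -0.0003, -0.0006]
```

```bash
python3 -m jog '[[0.005,-0.0265,0,0,0,0],[0.005,-0.0265,0.12,0,0,0],[0.005,-0.0265,0.24,0,0,0],[0.005,-0.0265,0.34,0,0,0],[0.005,-0.0265,0.36,0,0,0],[0.005,-0.0265,0.36,0,0,0],[0.005,-0.0265,0.36,0,0,0]]'
python3 -c "
from h import *
delta([441,-323,23],[180,0,-1.6])
s=r.snapshot('side');t=r.snapshot('top');cv2.imwrite('pics/s2.png',np.vstack([s['pixels'][120:210,280:420,::-1],t['pixels'][210:300,390:530,::-1]]).repeat(3,0).repeat(3,1))"
```

```text
time: 2.25
tool_pos: [442.0, -322.1, 23.6]
tcp_rot: [179.9, -0.1, -1.6]
ft_force: [0.2, -0.0, -0.5]
finger_gap: 55.6
t 2.25 pos [ 442.  -322.1   23.6] rpy [ 1.7993e+02 -9.0000e-02 -1.6100e+00] F [ 0.2 -0.  -0.5] gap 55.6 ROW [-0.0041, 0.0036, 0.0024, 0.0004, -0.0005, -0.0001]
```

View pics/s2.png

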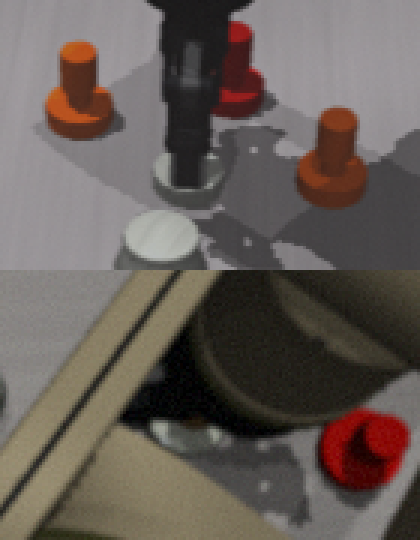

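The fingers straddle the grip above the silver disc at side crop (188,170), and nothing is touching. Closing now.

```bash
python3 -m jog '[[-0.004,0.003,0.002,0,0,0],[-0.004,0.003,0.002,0,0,0],[-0.004,0.003,0.002,0,0,0],[-0.004,0.003,0.002,0,0,0],[-0.004,0.003,0.002,0,0,0],[-0.004,0.003,0.002,0,0,0],[-0.004,0.003,0.002,0,0,0],[-0.004,0.003,0.002,0,0,0]]' 0.1 40
python3 -m jog '[[0,0,-0.04,0,0,0],[0,0,-0.2,0,0,0],[0,0,-0.4,0,0,0],[0,0,-0.48,0,0,0],[0,0,-0.48,0,0,0],[0,0,-0.48,0,0,0]]'
python3 -c "
from h import *
delta([518,0,145],[180,0,-1.6])
s=r.snapshot('side');t=r.snapshot('top');cv2.imwrite('pics/s3.png',np.hstack([s['pixels'][20:220,240:440,::-1],t['pixels'][150:350,350:550,::-1]]).repeat(2,0).repeat(2,1))"
```

```text
time: 3.15
tool_pos: [440.6, -322.6, 22.4]
tcp_rot: [180.0, -0.0, -1.6]
ft_force: [-1.6, 0.4, 6.5]
finger_gap: 22.8
time: 3.75
tool_pos: [440.2, -322.1, 141.6]
tcp_rot: [180.0, -0.0, -1.6]
ft_force: [-0.1, -0.0, -1.0]
finger_gap: 22.8
t 3.75 pos [ 440.2 -322.1  141.6] rpy [ 1.7999e+02 -2.0000e-02 -1.6100e+00] F [-0.1 -0.  -1. ] gap 22.8 ROW [0.2751, -1.2965, -0.0138, 0.0001, -0.0001, -0.0]
```

View pics/s3.png

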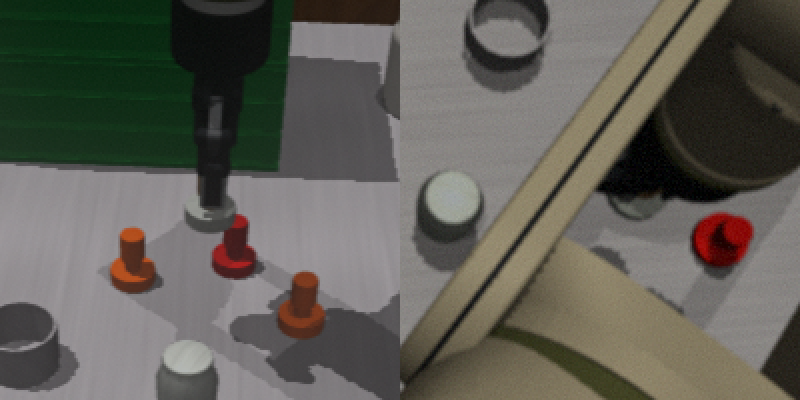

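The stamp is held upright (side crop, disc at (210,210)). I'll carry it over, passing high above the shaker.

```bash
python3 -m jog '[[0.02,-0.1,-0.05,0,0,0],[0.06,-0.27,-0.1,0,0,0],[0.1,-0.45,-0.1,0,0,0],[0.14,-0.63,-0.1,0,0,0],[0.17,-0.8,-0.1,0,0,0],[0.19,-0.9,-0.1,0,0,0],[0.19,-0.9,-0.1,0,0,0]]'
python3 -m jog '[[0.03,-0.15,0,0,0,0],[0.06,-0.3,0,0,0,0],[0.08,-0.396,0.05,0,0,0],[0.083,-0.396,0.08,0,0,0],[0.083,-0.396,0.08,0,0,0],[0.083,-0.396,0.08,0,0,0],[0.083,-0.396,0.08,0,0,0]]'
python3 -c "
from h import *
delta([518,60,100],[180,0,-1.6])
s=r.snapshot('side');t=r.snapshot('top');cv2.imwrite('pics/s4.png',np.hstack([s['pixels'][200:440,150:390,::-1],t['pixels'][90:330,80:320,::-1]]).repeat(5,0).repeat(5,1)[::3,::3])"
```

```text
time: 4.55
tool_pos: [493.2, -95.0, 164.4]
tcp_rot: [-179.9, 0.2, -1.4]
ft_force: [0.2, 0.1, -0.7]
finger_gap: 22.9
time: 5.25
tool_pos: [517.4, -1.4, 146.6]
tcp_rot: [180.0, 0.0, -1.7]
ft_force: [0.1, 0.0, -0.9]
finger_gap: 22.8
t 5.25 pos [517.4  -1.4 146.6] rpy [ 1.7998e+02  1.0000e-02 -1.6900e+00] F [ 0.1  0.  -0.9] gap 22.8 ROW [-0.005, -0.2456, 0.1865, 0.0001, 0.0, -0.0005]
```

View pics/s4.png

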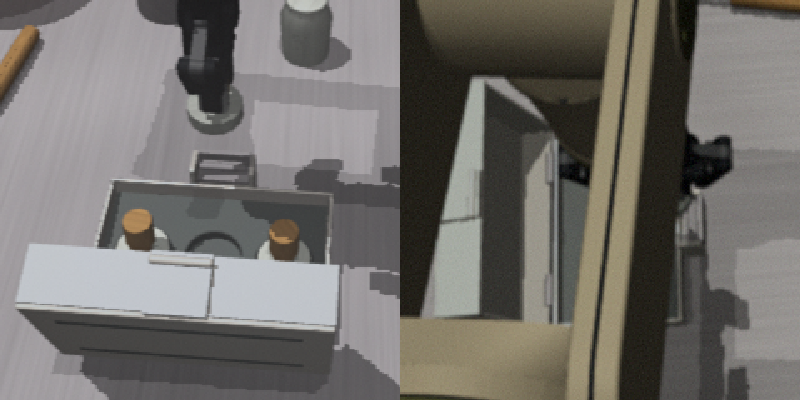

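```bash
python3 -m jog '[[-0.003,-0.12,0,0,0,0],[-0.003,-0.22,0.02,0,0,0],[-0.003,-0.25,0.1,0,0,0],[-0.003,-0.251,0.22,0,0,0],[-0.003,-0.251,0.33,0,0,0],[-0.003,-0.251,0.347,0,0,0],[-0.003,-0.251,0.347,0,0,0],[-0.003,-0.251,0.347,0,0,0],[-0.003,-0.251,0.347,0,0,0]]'
python3 -c "
from h import *
delta([518.3,61.3,40],[180,0,-1.6])
s=r.snapshot('side');cv2.imwrite('pics/s5.png',cv2.resize(s['pixels'][240:420,150:370,::-1],(733,600),interpolation=cv2.INTER_CUBIC))"
```

```text
time: 6.25
tool_pos: [520.1, 62.4, 61.9]
tcp_rot: [-180.0, -0.2, -1.6]
ft_force: [0.9, -0.4, -0.4]
finger_gap: 22.8
t 6.25 pos [520.1  62.4  61.9] rpy [-179.99   -0.19   -1.63] F [ 0.9 -0.4 -0.4] gap 22.8 ROW [-0.0073, 0.0046, 0.0875, -0.0, -0.0011, -0.0001]
```

View pics/s5.png

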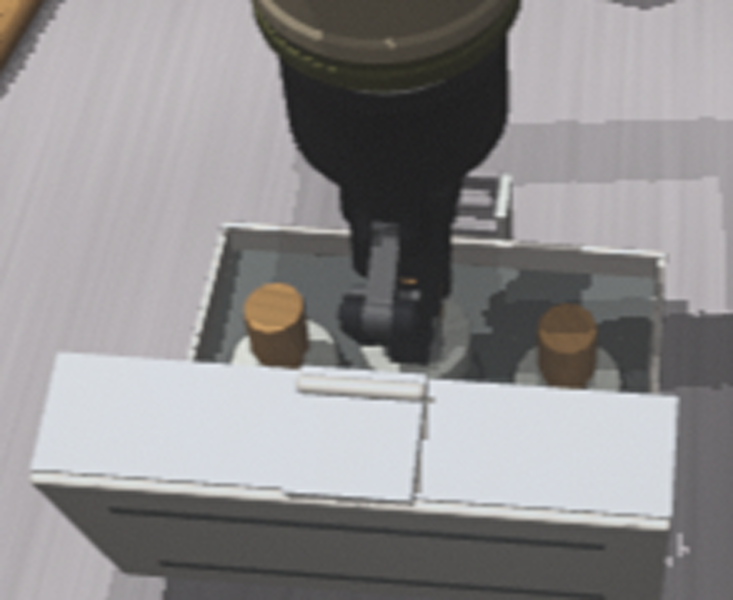

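The disc sits above the middle well at crop (415,345), with stamps b and c at (272,305) and (567,330). The cover hides the rest, so I'll lower slowly and feel for it.

```bash
python3 -m jog '[[-0.006,0.004,0.02,0,0,0],[-0.006,0.004,0.04,0,0,0],[-0.006,0.004,0.06,0,0,0],[-0.006,0.004,0.06,0,0,0],[-0.006,0.004,0.06,0,0,0]]'
python3 -c "
from h import *
delta([518.3,61.3,31.4],[180,0,-1.6])"
```

```text
time: 6.8
tool_pos: [516.6, 61.6, 44.4]
tcp_rot: [180.0, 0.0, -1.6]
ft_force: [0.5, 0.2, -2.0]
finger_gap: 23.1
t 6.8 pos [516.6  61.6  44.4] rpy [ 1.8e+02  5.0e-02 -1.6e+00] F [ 0.5  0.2 -2. ] gap 23.1 ROW [0.0068, 0.0012, 0.0519, 0.0, 0.0003, -0.0]
```

```bash
cat >> h.py <<'E'
def avg(n=8):
    P=[];F=[]
    for i in range(n):
        r.snapshot("side");s=r.sense();P.append(s["tool_pos"]);F.append(s["ft_force"])
    P=np.array(P);F=np.array(F)
    print("avg",P.mean(0).round(2),"sd",P.std(0).round(2),"F",F.mean(0).round(2),"sd",F.std(0).round(2),"gap",round(s["finger_gap"],1),"t",round(s["time"],2));return P.mean(0)
E
python3 -c "
from h import *
avg()"
```

```text
avg [517.09  61.64  44.92] sd [0.09 0.01 0.11] F [-0.08 -0.15 -0.95] sd [0.32 0.39 0.41] gap 22.8 t 7.2
```

```bash
python3 -m jog '[[0.005,0.001,0.005,0,0,0],[0.005,0.001,0.01,0,0,0],[0.005,0.001,0.015,0,0,0],[0.005,0.001,0.02,0,0,0],[0.005,0.001,0.025,0,0,0],[0.005,0.001,0.025,0,0,0]]'
python3 -c "
from h import *
avg(4)"
```

```text
time: 7.8
tool_pos: [518.0, 61.3, 38.3]
tcp_rot: [-180.0, 0.0, -1.6]
ft_force: [-1.0, -0.3, -1.8]
finger_gap: 22.8
avg [518.18  61.35  38.51] sd [0.08 0.01 0.09] F [ 0.09 -0.04 -1.06] sd [0.48 0.26 0.18] gap 22.8 t 8.0
```

```bash
python3 -m jog '[[0,0,0.005,0,0,0],[0,0,0.01,0,0,0],[0,0,0.015,0,0,0],[0,0,0.02,0,0,0],[0,0,0.025,0,0,0],[0,0,0.028,0,0,0],[0,0,0.028,0,0,0]]'
python3 -c "
from h import *
avg(4)"
```

```text
time: 8.7
tool_pos: [518.2, 61.3, 31.5]
tcp_rot: [-180.0, 0.0, -1.6]
ft_force: [0.9, -0.2, -1.4]
finger_gap: 22.7
avg [518.23  61.34  31.54] sd [0.01 0.01 0.01] F [-0.49 -0.67 -0.59] sd [0.42 0.33 0.33] gap 23.0 t 8.9
```

Free all the way down with no side force. I'll press on a little to find the floor.

```bash
python3 -m jog '[[0,0,0.002,0,0,0],[0,0,0.004,0,0,0],[0,0,0.004,0,0,0]]'
python3 -c "
from h import *
avg(4)"
python3 -m jog '[[0,0,0.002,0,0,0],[0,0,0.004,0,0,0],[0,0,0.004,0,0,0]]'
python3 -c "
from h import *
avg(4)"
```

```text
time: 9.2
tool_pos: [518.4, 61.3, 31.4]
tcp_rot: [180.0, -0.0, -1.6]
ft_force: [-3.9, -0.6, 7.8]
finger_gap: 22.7
avg [518.41  61.33  31.36] sd [0.02 0.01 0.01] F [-4.05 -0.93  7.48] sd [0.43 0.58 0.32] gap 22.6 t 9.4
time: 9.7
tool_pos: [518.5, 61.3, 31.3]
tcp_rot: [180.0, -0.0, -1.6]
ft_force: [-9.1, -0.1, 17.0]
finger_gap: 22.8
avg [518.55  61.32  31.33] sd [0.02 0.02 0.01] F [-9.06 -0.62 17.62] sd [0.61 0.48 0.43] gap 22.9 t 9.9
```

On the floor, firm at z = 31.3 as predicted. I'll relax the push and open.

```bash
python3 -m jog '[[0,0,-0.004,0,0,0],[0,0,-0.007,0,0,0],[0,0,-0.007,0,0,0]]'
python3 -m jog '[[0,0,0,0,0,0],[0,0,0,0,0,0],[0,0,0,0,0,0],[0,0,0,0,0,0],[0,0,0,0,0,0]]' 0.6
python3 -m jog '[[0,0,-0.04,0,0,0],[0,0,-0.12,0,0,0],[0,0,-0.24,0,0,0],[0,0,-0.4,0,0,0],[0,0,-0.55,0,0,0],[0,0,-0.7,0,0,0],[0,0,-0.75,0,0,0],[0,0,-0.75,0,0,0],[0,0,-0.75,0,0,0]]'
python3 -c "
from h import *
s=r.snapshot('side');t=r.snapshot('top');cv2.imwrite('pics/s6.png',np.vstack([cv2.resize(s['pixels'][290:420,150:370,::-1],(508,300),interpolation=cv2.INTER_CUBIC),cv2.resize(t['pixels'][110:310,50:390,::-1],(508,300),interpolation=cv2.INTER_CUBIC)]));avg(2)"
```

```text
time: 10.2
tool_pos: [518.4, 61.3, 31.4]
tcp_rot: [-180.0, -0.0, -1.6]
ft_force: [-1.3, -0.4, 3.0]
finger_gap: 22.5
time: 10.7
tool_pos: [518.2, 61.4, 31.2]
tcp_rot: [-180.0, 0.0, -1.6]
ft_force: [0.2, -0.5, -0.2]
finger_gap: 51.3
time: 11.6
tool_pos: [517.8, 61.3, 218.0]
tcp_rot: [180.0, 0.0, -1.6]
ft_force: [0.2, 0.6, -0.2]
finger_gap: 51.3
avg [517.06  61.3  216.63] sd [0.05 0.01 0.08] F [-0.07 -1.04  0.05] sd [0.51 0.07 0.67] gap 51.3 t 11.8
```

View pics/s6.png

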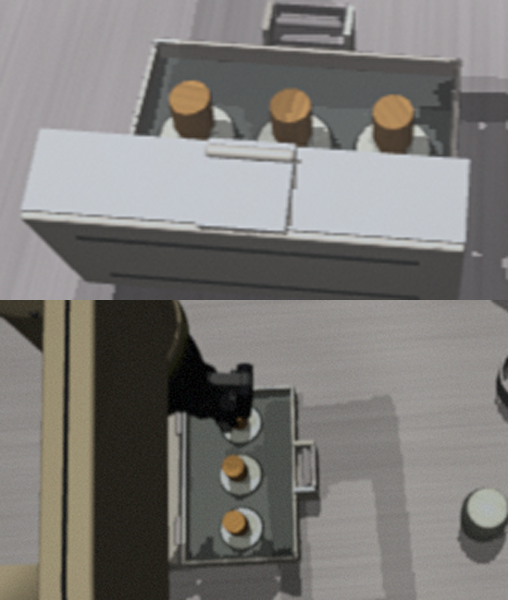

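All three stamps stand level in their wells (side crop (190,97), (290,105) and (392,110)). Now the cover's start angle.

```bash
python3 - <<'E'
from h import *
S=r.snapshot("side");T=r.snapshot("top")
g=lambda x,y:(95+(x+.5)/3.528-.5,130+(y+.5)/3.529-.5)
sg=lambda x,y:(150+(x+.5)/3.636-.5,280+(y+.5)/3.633-.5)
W=np.array([518.3,61.3]);a=np.radians(88.4);ex=np.array([np.cos(a),np.sin(a)]);ey=np.array([-ex[1],ex[0]])
for n,p,q in(("in far",(125,32),(62,240)),("in near",(118,525),(740,288)),("out far",(37,42),(37,370)),("out near",(22,527),(728,418))):
    w=tri((T,S),(g(*p),sg(*q)));d=w[:2]-W;x=d@ex;z=w[2];
    al=np.degrees(np.arctan2(z-36,-(x-62)));
    print(n,w.round(1),"case",round(x,1),round(d@ey,1),round(z,1),"dist",round(np.hypot(x-62,z-36),1),"ang",round(al,1), "lid ang",round(al-(np.degrees(np.arctan2(36,127)) if 'out' in n else np.degrees(np.arctan2(-2,127))),1))
th0=1.85
def edge(th,l=115,h=36):
    u=np.array([-np.cos(th),np.sin(th)]);n=np.array([np.sin(th),np.cos(th)])
    p=np.array([62,36])+l*u+h*n; return np.r_[W+ex*p[0],p[1]]
for d in(110,100,90,75,60,45,30,20,10,5,0):print(d,"edge",edge(np.radians(d)).round(1),"corner",edge(np.radians(d),127).round(1))
E
```

```text
in far [620.9 144.4 157.6] case 85.9 -100.3 157.6 dist 123.9 ang 101.1 lid ang 102.0
in near [420.7 148.1 156.5] case 84.1 100.0 156.5 dist 122.6 ang 100.4 lid ang 101.3
out far [621.1 182.4 150.2] case 123.9 -99.4 150.2 dist 129.8 ang 118.5 lid ang 102.6
out near [423.3 186.7 151.3] case 122.7 98.4 151.3 dist 130.3 ang 117.8 lid ang 101.9
110 edge [522.1 196.4 131.8] corner [522.2 200.5 143. ]
100 edge [521.6 178.7 143. ] corner [521.6 180.8 154.8]
90 edge [521.  159.3 151. ] corner [521.  159.3 163. ]
75 edge [520.2 128.3 156.4] corner [520.1 125.2 168. ]
60 edge [519.3  97.  153.6] corner [519.1  91.  164. ]
45 edge [518.5  67.4 142.8] corner [518.2  59.  151.3]
30 edge [517.8  41.7 124.7] corner [517.5  31.3 130.7]
20 edge [517.4  27.6 109.2] corner [517.   16.3 113.3]
10 edge [517.   16.3  91.4] corner [516.7   4.5  93.5]
5 edge [516.9  11.9  81.9] corner [ 5.166e+02 -1.000e-01  8.290e+01]
0 edge [516.8   8.3  72. ] corner [516.5  -3.7  72. ]
```

The cover stands at about 102°. With closed fingers I'll go behind it, beyond its outer face.

```bash
python3 -m jog '[[0,-0.15,0,0,0,0],[0,-0.34,0,0,0,0],[0,-0.52,0,0,0,0],[0,-0.624,0,0,0,0],[0,-0.624,0.05,0,0,0],[0,-0.624,0.18,0,0,0],[0,-0.624,0.3,0,0,0],[0,-0.624,0.34,0,0,0],[0,-0.624,0.34,0,0,0],[0,-0.624,0.34,0,0,0]]' 0 40
python3 -c "
from h import *
s=r.snapshot('side');t=r.snapshot('top');cv2.imwrite('pics/s7.png',np.vstack([cv2.resize(s['pixels'][220:420,100:440,::-1],(508,300),interpolation=cv2.INTER_CUBIC),cv2.resize(t['pixels'][110:310,50:390,::-1],(508,300),interpolation=cv2.INTER_CUBIC)]));avg(4)"
```

```text
time: 12.9
tool_pos: [523.2, 216.9, 134.8]
tcp_rot: [-180.0, -0.0, -1.6]
ft_force: [0.7, -0.9, 0.7]
finger_gap: -0.0
avg [523.61 217.45 135.46] sd [0.22 0.01 0.31] F [ 0.18 -0.54  0.56] sd [0.47 0.35 0.58] gap 0.1 t 13.2
```

View pics/s7.png

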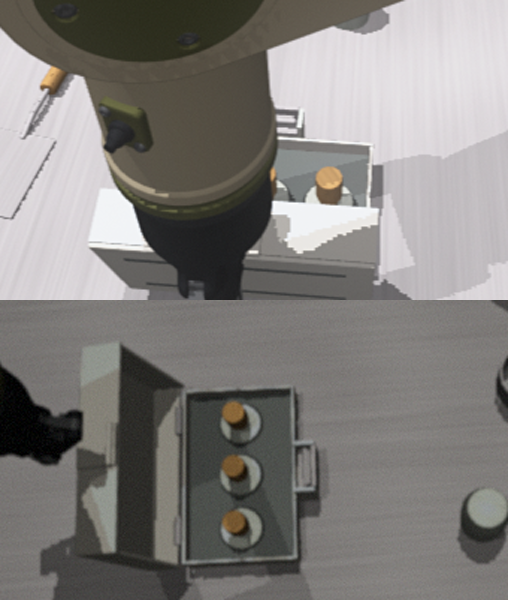

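```bash
python3 -m jog '[[0,0.02,0,0,0,0],[0,0.04,0,0,0,0],[0,0.06,0,0,0,0],[0,0.075,0,0,0,0],[0,0.09,0,0,0,0],[0,0.105,0,0,0,0],[0,0.12,0,0,0,0],[0,0.135,0,0,0,0],[0,0.15,0,0,0,0],[0,0.15,0,0,0,0]]'
python3 -c "
from h import *
avg(2)
s=r.snapshot('side');t=r.snapshot('top');cv2.imwrite('pics/s8.png',np.vstack([cv2.resize(s['pixels'][220:420,100:440,::-1],(508,300),interpolation=cv2.INTER_CUBIC),cv2.resize(t['pixels'][110:310,50:390,::-1],(508,300),interpolation=cv2.INTER_CUBIC)]))"
```

```text
time: 14.2
tool_pos: [521.4, 179.1, 133.6]
tcp_rot: [180.0, 0.0, -1.6]
ft_force: [1.1, 1.1, 0.1]
finger_gap: 0.2
avg [521.32 179.25 133.46] sd [0.04 0.06 0.03] F [-0.34  0.01  0.33] sd [0.08 0.62 0.33] gap 0.2 t 14.3
```

View pics/s8.png

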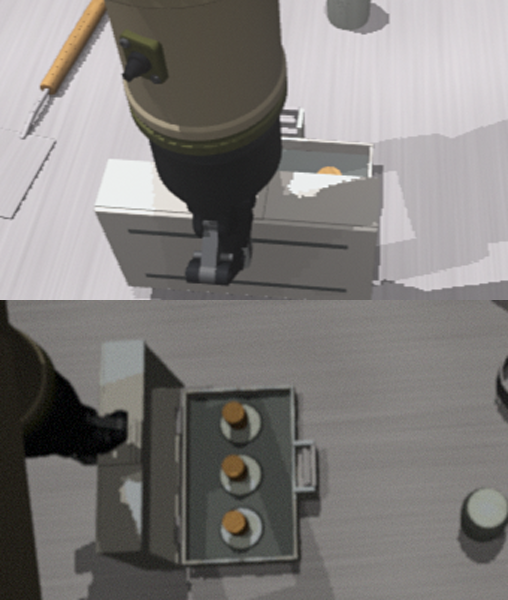

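The cover is being pushed round (top crop, its edge is now at x ≈ 120) with under 1 N. Continuing.

```bash
python3 -m jog '[[0,0.03,-0.02,0,0,0],[0,0.06,-0.04,0,0,0],[0,0.09,-0.06,0,0,0],[0,0.12,-0.08,0,0,0],[0,0.15,-0.085,0,0,0],[0,0.18,-0.085,0,0,0],[0,0.21,-0.08,0,0,0],[0,0.24,-0.08,0,0,0],[0,0.27,-0.078,0,0,0],[0,0.3,-0.07,0,0,0]]'
python3 -c "
from h import *
avg(2)
s=r.snapshot('side');t=r.snapshot('top');cv2.imwrite('pics/s9.png',np.vstack([cv2.resize(s['pixels'][220:420,100:440,::-1],(508,300),interpolation=cv2.INTER_CUBIC),cv2.resize(t['pixels'][110:310,50:390,::-1],(508,300),interpolation=cv2.INTER_CUBIC)]))"
```

```text
time: 15.4
tool_pos: [519.3, 104.2, 151.2]
tcp_rot: [180.0, 0.0, -1.6]
ft_force: [-1.2, 1.2, 2.7]
finger_gap: -0.4
avg [519.22 103.38 150.83] sd [0.01 0.24 0.05] F [ 0.4  -0.01  0.93] sd [0.22 0.08 0.49] gap 0.3 t 15.5
```

View pics/s9.png

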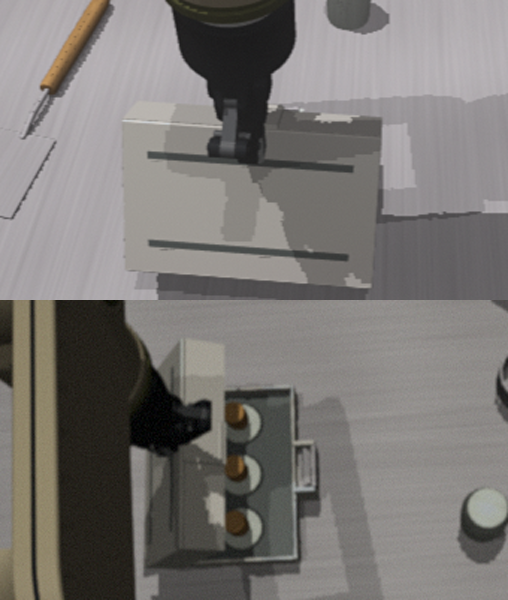

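```bash
python3 -m jog '[[0,0.028,0.007,0,0,0],[0,0.056,0.021,0,0,0],[0,0.084,0.039,0,0,0],[0,0.11,0.055,0,0,0],[0,0.136,0.073,0,0,0],[0,0.162,0.091,0,0,0],[0,0.186,0.109,0,0,0],[0,0.21,0.131,0,0,0],[0,0.23,0.153,0,0,0],[0,0.246,0.175,0,0,0]]'
python3 -c "
from h import *
avg(4)
s=r.snapshot('side');t=r.snapshot('top');cv2.imwrite('pics/s10.png',np.vstack([cv2.resize(s['pixels'][220:420,100:440,::-1],(508,300),interpolation=cv2.INTER_CUBIC),cv2.resize(t['pixels'][110:310,50:390,::-1],(508,300),interpolation=cv2.INTER_CUBIC)]))"
```

```text
time: 16.6
tool_pos: [517.6, 42.7, 107.0]
tcp_rot: [180.0, 0.0, -1.6]
ft_force: [-0.1, -1.3, 4.2]
finger_gap: 0.2
avg [517.    42.94 106.4 ] sd [0.07 0.38 0.33] F [ 0.18 -0.1   1.07] sd [0.46 0.46 0.48] gap 0.4 t 16.8
```

View pics/s10.png

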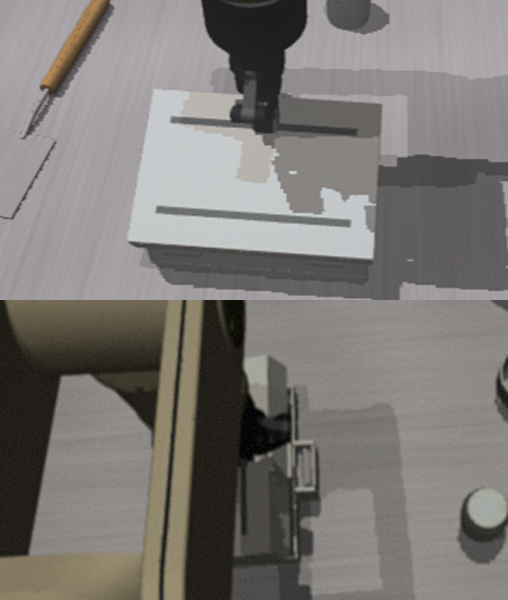

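```bash
python3 -m jog '[[0,0.02,0.012,0,0,0],[0,0.04,0.024,0,0,0],[0,0.056,0.036,0,0,0],[0,0.07,0.046,0,0,0],[0,0.082,0.054,0,0,0],[0,0.092,0.058,0,0,0],[0,0.092,0.058,0,0,0]]'
python3 -c "
from h import *
avg(4)"
```

```text
time: 17.6
tool_pos: [516.9, 19.9, 92.8]
tcp_rot: [180.0, 0.0, -1.6]
ft_force: [-0.5, 1.8, 1.4]
finger_gap: 0.2
avg [516.97  20.05  92.99] sd [0.03 0.07 0.06] F [-0.93 -0.57  1.25] sd [0.56 0.3  0.37] gap -0.2 t 17.8
```

```bash
python3 -m jog '[[0,0.003,0.004,0,0,0],[0,0.006,0.008,0,0,0],[0,0.009,0.012,0,0,0],[0,0.012,0.016,0,0,0],[0,0.012,0.02,0,0,0],[0,0.012,0.02,0,0,0]]'
python3 -c "
from h import *
avg(2)"
python3 -m jog '[[0,0,0.003,0,0,0],[0,0,0.006,0,0,0],[0,0,0.009,0,0,0],[0,0,0.012,0,0,0]]'
python3 -c "
from h import *
avg(2)"
```

```text
time: 18.4
tool_pos: [517.0, 17.1, 87.9]
tcp_rot: [180.0, -0.0, -1.6]
ft_force: [0.1, 0.1, 1.1]
finger_gap: -0.3
avg [517.04  17.15  88.  ] sd [0.   0.01 0.  ] F [ 0.21 -0.04  1.26] sd [0.29 0.6  0.32] gap -0.0 t 18.5
time: 18.9
tool_pos: [517.2, 17.2, 85.2]
tcp_rot: [180.0, -0.0, -1.6]
ft_force: [-0.5, -2.2, 4.8]
finger_gap: 0.2
avg [517.18  17.26  85.07] sd [0.01 0.04 0.01] F [ 0.57 -2.46  2.15] sd [0.07 0.49 0.1 ] gap -0.3 t 19.0
```

```bash
for i in 1 ; do python3 -m jog '[[0,0,0.002,0,0,0],[0,0,0.004,0,0,0],[0,0,0.004,0,0,0]]'; done
python3 -c "
from h import *
avg(2)"
python3 -m jog '[[0,0,0.002,0,0,0],[0,0,0.004,0,0,0],[0,0,0.004,0,0,0]]'
python3 -c "
from h import *
avg(2)
s=r.snapshot('side');t=r.snapshot('top');cv2.imwrite('pics/s11.png',cv2.resize(s['pixels'][230:410,150:370,::-1],(733,600),interpolation=cv2.INTER_CUBIC))"
```

```text
time: 19.3
tool_pos: [517.1, 17.3, 84.0]
tcp_rot: [180.0, -0.0, -1.6]
ft_force: [1.9, -1.3, 3.3]
finger_gap: -0.2
avg [517.03  17.37  84.04] sd [0.01 0.01 0.  ] F [ 1.28 -1.49  2.84] sd [0.12 0.18 0.76] gap 0.1 t 19.4
time: 19.7
tool_pos: [517.0, 17.3, 83.0]
tcp_rot: [180.0, 0.0, -1.6]
ft_force: [1.2, -1.8, 2.8]
finger_gap: 0.4
avg [516.94  17.38  82.97] sd [0.   0.   0.01] F [ 0.71 -1.53  2.7 ] sd [0.11 0.23 0.15] gap -0.2 t 19.8
```

View pics/s11.png

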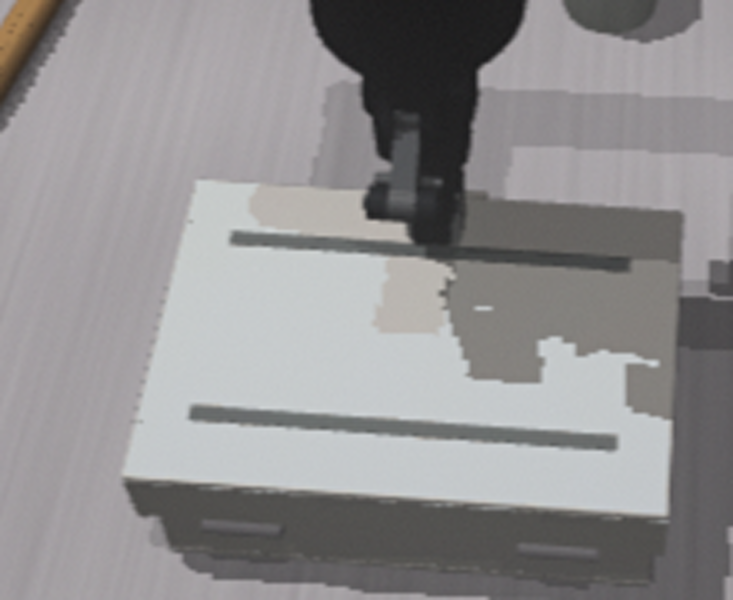

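The tip is at crop (437,240), 15–20 mm from the free edge. I'll ease off and move 5 mm towards the edge before pressing.

```bash
python3 -m jog '[[0,0.007,-0.004,0,0,0],[0,0.014,-0.004,0,0,0],[0,0.02,-0.004,0,0,0],[0,0.02,-0.004,0,0,0]]'
python3 -c "
from h import *
avg(2)"
python3 -m jog '[[0,0,0.002,0,0,0],[0,0,0.004,0,0,0],[0,0,0.006,0,0,0],[0,0,0.006,0,0,0]]'
python3 -c "
from h import *
avg(2)"
```

```text
time: 20.3
tool_pos: [516.6, 12.3, 83.9]
tcp_rot: [-180.0, 0.0, -1.6]
ft_force: [-0.4, -0.0, 1.2]
finger_gap: -0.1
avg [516.64  12.36  83.91] sd [0.   0.01 0.  ] F [-0.54  1.26  1.54] sd [0.89 0.42 0.33] gap -0.1 t 20.4
time: 20.8
tool_pos: [516.8, 12.1, 82.5]
tcp_rot: [180.0, 0.0, -1.6]
ft_force: [-1.1, -0.8, 2.4]
finger_gap: -0.1
avg [516.88  12.24  82.51] sd [0.02 0.03 0.  ] F [-0.05 -1.11  1.45] sd [0.06 0.03 0.52] gap -0.0 t 20.9
```

```bash
python3 -m jog '[[0,0,0.002,0,0,0],[0,0,0.004,0,0,0],[0,0,0.004,0,0,0]]'
python3 -c "
from h import *
avg(2)"

```

```text
time: 21.2
tool_pos: [517.0, 12.1, 81.8]
tcp_rot: [180.0, -0.0, -1.6]
ft_force: [-2.6, -2.2, 5.7]
finger_gap: 0.2
avg [516.98  12.12  81.76] sd [0.01 0.01 0.01] F [-1.33 -2.13  4.7 ] sd [0.27 0.74 0.21] gap -0.1 t 21.3
```

Rising to 4.7 N, so the catch has been reached. From here 0.5 mm steps.

```bash
python3 -m jog '[[0,0,0.002,0,0,0],[0,0,0.002,0,0,0]]'
python3 -m jog '[[0,0,0.002,0,0,0],[0,0,0.002,0,0,0]]'
python3 -c "
from h import *
avg(2)"

```

```text
time: 21.5
tool_pos: [517.0, 12.0, 81.4]
tcp_rot: [180.0, -0.0, -1.6]
ft_force: [-3.0, -2.9, 7.1]
finger_gap: 0.0
time: 21.7
tool_pos: [517.0, 11.9, 81.1]
tcp_rot: [180.0, -0.0, -1.6]
ft_force: [-3.1, -4.3, 7.9]
finger_gap: -0.0
avg [517.05  11.93  81.1 ] sd [0. 0. 0.] F [-3.8  -4.01  8.34] sd [0.57 0.31 0.27] gap -0.3 t 21.8
```

```bash
python3 -m jog '[[-0.001,0.001,0.001,0,0,0],[-0.0016,0.0016,0.001,0,0,0]]'
python3 -m jog '[[0,0,0.001,0,0,0],[0,0,0.001,0,0,0]]'
python3 -c "
from h import *
avg(2)"

```

```text
time: 22.0
tool_pos: [517.0, 11.8, 81.0]
tcp_rot: [180.0, -0.1, -1.6]
ft_force: [-1.7, -0.7, 8.0]
finger_gap: -0.2
time: 22.2
tool_pos: [517.0, 11.8, 80.9]
tcp_rot: [180.0, -0.1, -1.6]
ft_force: [-2.7, -2.4, 9.3]
finger_gap: -0.0
avg [517.02  11.8   80.88] sd [0.01 0.01 0.01] F [-2.7  -2.    9.39] sd [0.2  0.21 0.24] gap -0.0 t 22.3
```

```bash
python3 -m jog '[[-0.001,0.0008,0.001,0,0,0],[-0.001,0.0008,0.0015,0,0,0]]'
python3 -c "
from h import *
avg(2)"
python3 -m jog '[[-0.0004,0.0003,0.0012,0,0,0],[-0.0004,0.0003,0.0012,0,0,0]]'
python3 -c "
from h import *
avg(2)"

```

```text
time: 22.5
tool_pos: [517.0, 11.7, 80.7]
tcp_rot: [180.0, -0.1, -1.6]
ft_force: [-2.7, -2.2, 9.3]
finger_gap: -0.0
avg [517.03  11.72  80.7 ] sd [0.02 0.   0.02] F [-1.82 -2.36  9.75] sd [0.47 0.55 0.25] gap 0.3 t 22.6
time: 22.8
tool_pos: [517.0, 11.6, 80.5]
tcp_rot: [180.0, -0.1, -1.6]
ft_force: [-2.5, -2.0, 9.7]
finger_gap: 0.0
avg [516.99  11.63  80.47] sd [0.01 0.01 0.01] F [-2.01 -1.79  9.12] sd [0.01 0.56 0.37] gap 0.1 t 22.9
```

```bash
python3 -m jog '[[-0.0003,0.0003,0.0012,0,0,0],[-0.0003,0.0003,0.0012,0,0,0]]'
python3 -c "
from h import *
avg(2)"
python3 -m jog '[[-0.0003,0.0003,0.0012,0,0,0],[-0.0003,0.0003,0.0012,0,0,0]]'
python3 -c "
from h import *
avg(2)"

```

```text
time: 23.1
tool_pos: [517.0, 11.6, 80.2]
tcp_rot: [180.0, -0.1, -1.6]
ft_force: [-2.2, -2.4, 9.7]
finger_gap: 0.3
avg [516.98  11.52  80.22] sd [0.01 0.01 0.  ] F [-2.31 -1.65  9.25] sd [0.47 0.46 0.81] gap 0.1 t 23.2
time: 23.4
tool_pos: [516.9, 11.4, 79.9]
tcp_rot: [180.0, -0.1, -1.6]
ft_force: [-2.1, -1.2, 8.8]
finger_gap: -0.5
avg [516.97  11.44  79.97] sd [0.   0.01 0.01] F [-1.82 -2.12  9.53] sd [0.13 0.25 0.11] gap 0.3 t 23.5
```

```bash
python3 -m jog '[[-0.0003,0.0003,0.0015,0,0,0],[-0.0003,0.0003,0.0015,0,0,0]]'
python3 -m jog '[[-0.0003,0.0003,0.0015,0,0,0],[-0.0003,0.0003,0.0015,0,0,0]]'
python3 -c "
from h import *
avg(2)"

```

```text
time: 23.7
tool_pos: [517.0, 11.3, 79.6]
tcp_rot: [180.0, -0.1, -1.6]
ft_force: [-1.3, -2.5, 9.9]
finger_gap: -0.2
time: 23.9
tool_pos: [517.0, 11.2, 79.3]
tcp_rot: [180.0, -0.1, -1.6]
ft_force: [-1.2, -1.7, 9.5]
finger_gap: 0.1
avg [516.96  11.21  79.31] sd [0.   0.01 0.01] F [-1.63 -2.84  9.77] sd [0.33 0.01 0.51] gap 0.2 t 24.0
```

```bash
python3 -m jog '[[-0.0003,0.0003,0.0015,0,0,0],[-0.0003,0.0003,0.0015,0,0,0]]'
python3 -c "
from h import *
avg(2)"

```

```text
time: 24.2
tool_pos: [516.9, 11.1, 78.9]
tcp_rot: [180.0, -0.2, -1.6]
ft_force: [-1.3, -2.3, 9.5]
finger_gap: 0.2
avg [516.97  11.08  78.99] sd [0.01 0.   0.01] F [-1.74 -2.3   9.38] sd [0.49 0.18 0.15] gap 0.2 t 24.3
```

```bash
python3 -m jog '[[-0.0003,0.0003,0.0015,0,0,0],[-0.0003,0.0003,0.0015,0,0,0]]'
python3 -m jog '[[-0.0003,0.0003,0.0015,0,0,0],[-0.0003,0.0003,0.0015,0,0,0]]'
python3 -c "
from h import *
avg(2)"

```

```text
time: 24.5
tool_pos: [516.9, 11.0, 78.6]
tcp_rot: [180.0, -0.2, -1.6]
ft_force: [-1.1, -2.4, 9.2]
finger_gap: 0.6
time: 24.7
tool_pos: [516.9, 10.8, 78.1]
tcp_rot: [180.0, -0.2, -1.6]
ft_force: [-0.3, -2.7, 8.1]
finger_gap: -0.3
avg [516.88  10.81  78.13] sd [0.   0.01 0.  ] F [-0.15 -3.56  8.25] sd [0.28 0.02 0.  ] gap -0.1 t 24.8
```

```bash
python3 -m jog '[[-0.0003,0.0003,0.0015,0,0,0],[-0.0003,0.0003,0.0015,0,0,0]]'
python3 -c "
from h import *
avg(2)"

```

```text
time: 25.0
tool_pos: [516.9, 10.7, 77.8]
tcp_rot: [180.0, -0.2, -1.6]
ft_force: [-0.0, -3.2, 8.2]
finger_gap: 0.2
avg [516.89  10.7   77.77] sd [0.   0.   0.01] F [-0.5  -4.02  8.08] sd [0.35 0.13 0.26] gap 0.2 t 25.1
```

```bash
python3 -m jog '[[0,0.0006,0.0012,0,0,0],[0,0.0008,0.0012,0,0,0]]'
python3 -c "
from h import *
avg(2)"
python3 -m jog '[[0,0.0005,0.0012,0,0,0],[0,0.0005,0.0012,0,0,0]]'
python3 -c "
from h import *
avg(2)"

```

```text
time: 25.3
tool_pos: [516.9, 10.5, 77.4]
tcp_rot: [180.0, -0.2, -1.6]
ft_force: [-0.2, -2.8, 7.3]
finger_gap: 0.2
avg [516.88  10.56  77.43] sd [0.01 0.   0.  ] F [ 0.18 -3.33  7.63] sd [0.13 0.34 0.52] gap 0.2 t 25.4
time: 25.6
tool_pos: [516.8, 10.4, 77.0]
tcp_rot: [180.0, -0.2, -1.6]
ft_force: [1.5, -3.1, 7.0]
finger_gap: -0.1
avg [516.86  10.4   77.01] sd [0.01 0.01 0.01] F [ 0.63 -3.67  6.34] sd [0.29 0.15 0.2 ] gap 0.1 t 25.7
```

```bash
python3 -m jog '[[0.0003,0.0004,0.001,0,0,0],[0.0003,0.0004,0.001,0,0,0]]'
python3 -c "
from h import *
avg(2)"
python3 -m jog '[[0.0003,0.0004,0.001,0,0,0],[0.0003,0.0004,0.001,0,0,0]]'
python3 -c "
from h import *
avg(2)"

```

```text
time: 25.9
tool_pos: [516.9, 10.3, 76.7]
tcp_rot: [180.0, -0.2, -1.6]
ft_force: [0.7, -2.5, 6.6]
finger_gap: -0.2
avg [516.85  10.31  76.69] sd [0.   0.01 0.01] F [ 0.89 -2.95  6.45] sd [0.23 0.37 0.65] gap -0.2 t 26.0
time: 26.2
tool_pos: [516.8, 10.2, 76.3]
tcp_rot: [180.0, -0.2, -1.6]
ft_force: [0.6, -3.2, 5.2]
finger_gap: -0.2
avg [516.85  10.18  76.34] sd [0.   0.01 0.01] F [ 1.3  -3.39  5.46] sd [0.14 0.46 0.1 ] gap -0.6 t 26.3
```

```bash
python3 -m jog '[[0.0003,0.0004,0.001,0,0,0],[0.0003,0.0004,0.001,0,0,0]]'
python3 -c "
from h import *
avg(2)"

```

```text
time: 26.5
tool_pos: [516.8, 10.1, 76.0]
tcp_rot: [180.0, -0.1, -1.6]
ft_force: [0.6, -2.1, 6.2]
finger_gap: -0.1
avg [516.84  10.07  75.99] sd [0. 0. 0.] F [ 0.92 -3.91  4.73] sd [0.46 0.15 0.11] gap -0.2 t 26.6
```

```bash
python3 -m jog '[[0.0003,0.0006,0.001,0,0,0],[0.0003,0.0008,0.001,0,0,0]]'
python3 -c "
from h import *
avg(2)"
python3 -m jog '[[0.0003,0.0006,0.001,0,0,0],[0.0003,0.0006,0.001,0,0,0]]'
python3 -c "
from h import *
avg(2)"

```

```text
time: 26.8
tool_pos: [516.9, 10.0, 75.8]
tcp_rot: [180.0, -0.1, -1.6]
ft_force: [0.7, -1.4, 6.2]
finger_gap: -0.1
avg [516.85   9.97  75.81] sd [0.02 0.01 0.01] F [ 0.29 -2.87  6.8 ] sd [0.24 0.63 0.34] gap -0.3 t 26.9
time: 27.1
tool_pos: [516.9, 9.9, 75.7]
tcp_rot: [180.0, -0.1, -1.6]
ft_force: [-1.1, -2.7, 8.4]
finger_gap: 0.1
avg [516.91   9.92  75.75] sd [0. 0. 0.] F [-1.22 -2.12  8.83] sd [0.12 0.62 0.39] gap 0.0 t 27.2
```

```bash
python3 -m jog '[[0.0003,0.0003,0.001,0,0,0],[0.0003,0.0003,0.001,0,0,0]]'
python3 -c "
from h import *
avg(2)"

```

```text
time: 27.4
tool_pos: [516.9, 9.9, 75.7]
tcp_rot: [180.0, -0.1, -1.6]
ft_force: [-2.6, -2.4, 10.8]
finger_gap: 0.0
avg [516.94   9.88  75.71] sd [0. 0. 0.] F [-2.1  -2.7   9.55] sd [0.11 0.5  0.14] gap -0.2 t 27.5
```

The hard stop is at z = 75.7 after the drop, so the catch should be past. I'll lift slowly and see whether the cover stays.

```bash
python3 -m jog '[[0,0,-0.002,0,0,0],[0,0,-0.004,0,0,0],[0,0,-0.008,0,0,0],[0,0,-0.012,0,0,0],[0,0,-0.012,0,0,0]]'
python3 -c "
from h import *
avg(2)"
python3 -m jog '[[0,0,-0.02,0,0,0],[0,0,-0.1,0,0,0],[0,0,-0.25,0,0,0],[0,0,-0.4,0,0,0],[0,0,-0.4,0,0,0],[0,0,-0.4,0,0,0]]'
python3 -c "
from h import *
avg(2)
s=r.snapshot('side');t=r.snapshot('top');cv2.imwrite('pics/s12.png',np.vstack([cv2.resize(s['pixels'][200:440,100:440,::-1],(510,360),interpolation=cv2.INTER_CUBIC),cv2.resize(t['pixels'][140:300,50:390,::-1],(510,240),interpolation=cv2.INTER_CUBIC)]))"
```

```text
time: 28.0
tool_pos: [515.5, 10.3, 77.0]
tcp_rot: [-180.0, 0.1, -1.6]
ft_force: [-0.4, 0.7, 0.5]
finger_gap: -0.2
avg [515.52  10.21  77.03] sd [0.01 0.01 0.  ] F [-0.59 -0.02  0.02] sd [0.01 0.01 0.27] gap 0.1 t 28.1
time: 28.7
tool_pos: [516.8, 10.0, 179.0]
tcp_rot: [180.0, -0.2, -1.6]
ft_force: [0.1, 1.1, -1.0]
finger_gap: 0.3
avg [515.46  10.09 176.82] sd [0.33 0.03 0.5 ] F [ 0.13  0.69 -0.28] sd [0.2  0.05 0.46] gap 0.1 t 28.8
```

View pics/s12.png

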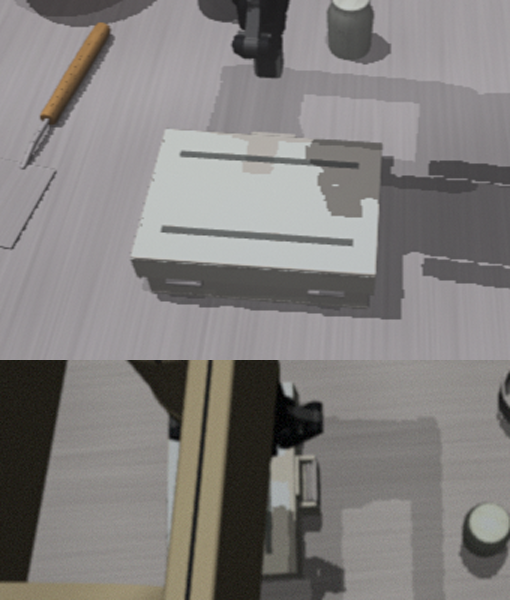

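The cover lies flat (side crop, edge along (165,130)–(382,143)). At 77 mm the force was zero, so it did not spring back. I'll clear the arm and check once more.

```bash
python3 -m jog '[[0,0.1,-0.1,0,0,0],[0,0.3,-0.2,0,0,0],[0,0.5,-0.2,0,0,0],[0,0.7,-0.2,0,0,0],[0,0.9,-0.2,0,0,0],[0,0.9,-0.2,0,0,0],[0,0.9,-0.2,0,0,0],[0,0.9,-0.2,0,0,0]]'
python3 -c "
from h import *
s=r.snapshot('side');t=r.snapshot('top');cv2.imwrite('pics/s13.png',cv2.resize(s['pixels'][270:390,180:360,::-1],(800,533),interpolation=cv2.INTER_CUBIC));cv2.imwrite('pics/s14.png',t['pixels'][:,:,::-1])
avg(2)"
```

```text
time: 29.7
tool_pos: [509.2, -213.9, 226.4]
tcp_rot: [-179.9, 0.1, -1.6]
ft_force: [0.7, 0.3, -0.3]
finger_gap: 0.1
avg [ 509.78 -213.41  227.25] sd [0.04 0.04 0.08] F [-0.72  0.19  0.58] sd [0.2  0.36 0.32] gap -0.4 t 29.9
```

View pics/s13.png

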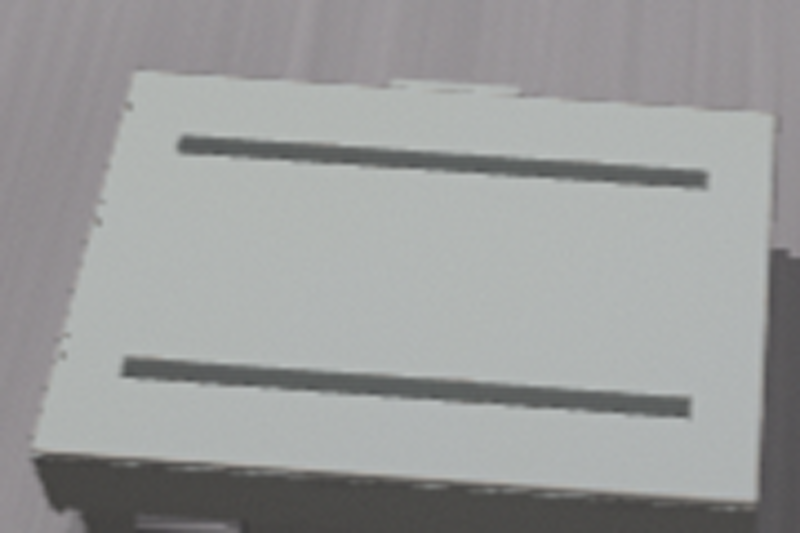

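View pics/s14.png

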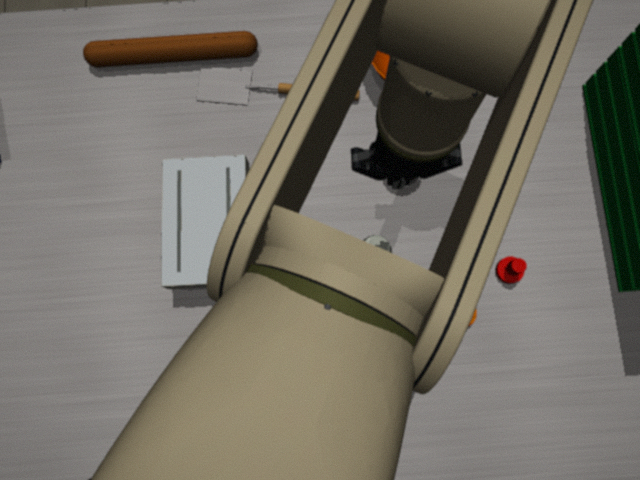

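```bash
python3 - <<'E'
from h import *
from scipy.optimize import least_squares
S=r.snapshot("side")
px=[(180+(x+.5)/4.444-.5,270+(y+.5)/4.442-.5) for x,y in((135,72),(773,114),(757,501),(33,452))]
loc=[(127,-100),(127,100),(-3,100),(-3,-100)]
def f(v):
    th,dx,dy,yaw=v;a=np.radians(yaw);ex=np.array([np.cos(a),np.sin(a)]);ey=np.array([-ex[1],ex[0]]);W=np.array([518.3+dx,61.3+dy])
    o=[]
    for (l,y),p in zip(loc,px):
        x=62-l*np.cos(th)+36*np.sin(th);z=36+l*np.sin(th)+36*np.cos(th)
        o+=list(proj(S,np.r_[W+ex*x+ey*y,z])-p)
    return o
q=least_squares(f,[0,0,0,88.4]);print(q.x.round(3),np.abs(q.fun).max().round(2))
g=least_squares(lambda v:f([v[0],0,0,88.4]),[0]);print(g.x,np.abs(g.fun).max())
E
```

```text
[1.2000e-02 6.5800e-01 4.9000e-01 8.8874e+01] 0.89
[0.01702607] 1.692519788361949
```

The picture fit puts the cover at about 0.01–0.02 rad, shut and steady in two views. The robot touches nothing, so I'm handing in.

```bash
python3 -c "
from h import *
print(r.hand_in())"
```

```text
the job is handed in; nothing more can be done
None
```

The stamp is in the middle well and the cover is shut on its catch. I handed in at about 30 s of the 72 s allowed; no verdict was reported.

**Stamp:** I gripped the silver and wood stamp and lowered it into the well with no side force. The floor was felt at the expected height, with the tool at z = 31.3 mm. After I let go, the camera showed all three stamps level and upright.

**Cover:** I swung it over with closed fingers at 1–5 N. At the catch, the push rose to about 10 N vertical in the logged readings, roughly 11 N with side forces included. It then fell to about 5 N, and the hard stop followed. When I backed off, the force went to zero and the cover did not follow.

**Last checks:**
- **Cover angle:** a fit to the side picture gives about 0.01–0.02 rad. Touch suggested about 0.03 rad. Both are under the 0.07 rad limit.
- **Catch travel:** the force fell gradually over about 4 mm instead of dropping in one sharp click, which is not quite what the task described.
- **Not seen at the end:** the stamp is hidden under the closed cover, so I only checked it before closing. In the final top view the arm hid part of the shaker and ring cutter area; I never touched either.

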